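# Sweep the pink bisque shells into the catch frame

## Robot

A 6-joint arm with a two-finger parallel gripper is mounted at the origin on the work surface. World frame = base frame: x ahead of the robot, y to its left, z up, the work surface at z = 0. Lengths are in m, angles in degrees, forces in N, time in s.
With the tool pointing down it reaches from about 0.35 to 0.975 m from the base axis. Payload 17.4 kg.
Tool frame: the origin (TCP) lies on the mounting face of the last link; the fingertips stand 173 mm ahead of it and the grasp point (between the pads) lies 155 mm ahead of it; z points along the fingers, y is the line along which they close (so a half turn about z gives the same grasp; the last joint's range is limited). The gripper opens to 85 mm and grips with 20 to 120 N. Pads are 22 mm wide; open, the fingers measure 114 mm over their backs; the gripper's body (76 mm by 85 mm) begins 54 mm behind the grasp point. The pads swing forward as they close: fully open they stand 13 mm farther back than shut.
Start: joints at [-78.713, 6.646, 82.598, -0, 90.757, -2.166], TCP at [0.157, -0.656, 0.405] pointing down, gripper open.
Joint ranges: [-162.19, 162.19], [-47.58, 125.68], [4.15, 143.07], [-65.23, 245.23], [0.69, 171.88], [-170.13, 170.13]. Speed limits (degrees/s): [108.29, 108.29, 127.2, 180, 180, 180].

## Interface

Orientations are given as [roll, pitch, yaw] about the fixed x, y, z axes, in that order (R = Rz(yaw) Ry(pitch) Rx(roll)).
In Python, from bench import env gives the robot as it stands.
- The arm moves only by the shell command python3 -m handwheel 'ROWS' [OPENING]. ROWS is text: rows parted by semicolons, each of 6 numbers parted by spaces: the shift along the tool's x, y, z in mm, then the turn, a rotation vector about the tool's x, y, z in degrees. A call has 1 to 5 rows; each row is the pose to reach, as a shift and turn from the pose commanded when the call began, along the tool's axes at that moment; what a row does not reach only later rows make up. A row lasts 1/10 s, in which the tool goes at most 50 mm and 8.59 degrees, less where a joint would pass 70% of its speed; a pose out of reach is approached as far as the arm can. A call with a gripper value outside its range is refused whole. OPENING is the opening, from 0 (shut) to 1 (fully open), set as the call begins (- or left out, the last holds). The fingers move at their own pace and stop on an object; the grip force is fixed at half the most. Time passes only in rows, so rows that repeat a pose let the fingers close. It gives the time, the measured TCP pose, the force, the opening and the grip force at its end, in the units of the state.
- env.observe(): the state, without advancing time (a new reading comes with each control period).
- env.capture(name): name is "side" or "top" or "wrist"; returns the picture (480x640x3 uint8, red, green, blue); there is no depth.
- env.camera_model(name): a dict with "K" (3x3 intrinsics, pixels), "D" ([k1, k2, p1, p2, k3] as OpenCV has them; the pictures are not rectified), "cam_to_world" (4x4, takes a point from camera to world coordinates); the wrist camera has in their place "mount" (4x4, takes a point from camera to tool coordinates, whose origin is the TCP and whose axes are the flange's). Camera axes: x right, y down, z forward; pixel columns grow to the right and rows downward; lengths in m; the calibration is good to about 2 mm. A picture is of the moment at which its call begins: read the wrist's pose just before it. camera_model takes no time and is no camera call.
- env.hand_in(): hands the job in; it is judged then, once.
Trained networks look in the newest picture that a camera, given by its name, has taken for a name from the list of things; names that differ only in an ending like _2 or _b are one class to them, and where a whole thing is asked for, a point or a joint stands for the part that bears it (a point fixed in the world has none). Each returns a list of dicts, best first, with "p" (0 to 1); they miss things now and then, are a little off and sometimes report something else, mostly with a low value. They report only what shows in the picture. A call takes as long as a camera call. They do not tell look-alikes from the thing itself.
- env.search_frame(thing, camera): "location" ([x, y, z] in m, in world coordinates, good to about 4 mm: the middle of the surface that is visible of it).
The state is a dict: "time_s": time; "joint_positions": joint angles; "qvel": joint speeds; "effort": joint torques, N m; "tcp_pos": TCP position; "eef_rot": TCP orientation; "wrist_force": force on the tool from outside, world axes, zero at the start; "torque": the same for the moment, N m; "grip_width": opening from 0.0 (shut) to 1.0 (fully open); "grip_force": force on a finger pad.
Only numpy, scipy, OpenCV 4.12 (cv2) and the standard library are available. Lean on these libraries where they do the work, as an engineer would, in place of code of your own. Each camera call takes 0.05 s, during which the arm holds its last target. There are 200 camera calls.

## Task

Using the fingertips as a sweeper, sweep the three pink clay shells across the table, through the open front of the three-sided wooden frame, until each lies flat and completely inside it. Only push them gently along the table, without flicking, lifting or turning any over, and leave the two stars, the brush and all the pots and jars where they are.

Things in the scene. Friction and masses are not known exactly. Their poses are not given: they have to be found in the camera images.
- frame: Low pale wooden three-sided frame, fixed; inside is the bare table under thin white paper, 120 mm deep (x), 300 mm wide (y); walls 30 mm high, 12 mm thick. Origin: centre of that area, at table height. Its +x points to its back wall (inner face x = 60 mm); the side at x = -60 mm is open, no sill, and faces the robot within 0.3 rad. Shells and stars start in a row 125 to 185 mm before the origin, 60 mm or more apart.
- shell_a: Pink unglazed clay shell, a flat round disc 44 mm in diameter and 10 mm thick with low fan ridges on top, 25 to 50 g, loose on the table. Origin: centre of its underside; z up.
- shell_b: Pink unglazed clay shell, a flat round disc 44 mm in diameter and 10 mm thick with low fan ridges on top, 25 to 50 g, loose on the table. Origin: centre of its underside; z up.
- shell_c: Pink unglazed clay shell, a flat round disc 44 mm in diameter and 10 mm thick with low fan ridges on top, 25 to 50 g, loose on the table. Origin: centre of its underside; z up.
- star_blue: Blue five-pointed clay star, 42 mm across, 10 mm thick, loose on the table among the shells; to be left alone. Origin: centre of its underside.
- star_maroon: Dark maroon five-pointed clay star, 42 mm across, 10 mm thick, loose on the table among the shells; to be left alone. Origin: centre of its underside.
- bowl: Blue bowl, 96 mm across the rim, 50 mm high, standing beside one side wall of the frame. Origin: centre of its underside.
- glaze_jar: Orange-red glaze jar, 66 mm in diameter, 85 mm high, standing beside the other side wall of the frame. Origin: centre of its underside.
- lilac_jar: Lilac glaze jar with a white cap, 60 mm in diameter, 90 mm high, standing at the right of the table. Origin: centre of its underside.
- cup: Cream clay cup, 72 mm across, 60 mm high, standing at the left of the table. Origin: centre of its underside.
- brush: Flat brush, 200 mm long, 42 mm wide, 20 mm high, lying on the table at the right, its long axis along its own x. Origin: middle of its length, at its underside.
Mind the look-alikes: they are no part of the job. What is shaped like the shell_a but green, purple or yellow is not meant.

How it is judged (in metres and radians):
At the end, for the whole second after the job is handed in: All three pink shells lie flat (within 0.2 rad) and at rest on the table inside the frame: the centre of each is between 40 mm before and 50 mm behind the frame's origin along its x and within 130 mm of it along its y, so the whole shell has passed the open front (x of shell_a in the frame of frame between -0.04 and 0.05 m and y of shell_a in the frame of frame between -0.13 and 0.13 m and height (world z) of each of shell_a, shell_b, shell_c below 0.006 m and angle between each of shell_a, shell_b, shell_c's own z axis and vertical below 0.2 rad and linear speed of each of shell_a, shell_b, shell_c below 0.02 m/s and x of shell_b in the frame of frame between -0.04 and 0.05 m and y of shell_b in the frame of frame between -0.13 and 0.13 m and x of shell_c in the frame of frame between -0.04 and 0.05 m and y of shell_c in the frame of frame between -0.13 and 0.13 m); the robot touches nothing.
It fails at once if a shell is lifted off the table (its underside's centre more than 12 mm up) (height (world z) of any of shell_a, shell_b, shell_c above 0.012 m).
It fails at once if a shell is turned over or tipped by more than 0.6 rad (angle between any of shell_a, shell_b, shell_c's own z axis and vertical above 0.6 rad).
It fails at once if a shell is flicked (faster than 0.6 m/s) (linear speed of any of shell_a, shell_b, shell_c above 0.6 m/s).
It fails at once if a star, the brush, the bowl, the cup or a jar is moved by more than 15 mm (distance of any of star_blue, star_maroon, bowl, glaze_jar, lilac_jar, cup, brush from where it was at the start of the episode above 0.015 m).
It fails at once if the bowl, the cup or a jar is tipped (angle between any of bowl, glaze_jar, lilac_jar, cup's own z axis and vertical above 0.3 rad).
It also fails if it takes over 51 s, if anything falls off the work surface, if the arm or the gripper's body presses on something with over 40 N, if the wrist force passes 120 N, or if a joint passes its speed limit or range.

## Working session

There is one attempt and no reset: what is moved stays moved. The work goes in short steps, Python scripts to look and compute and a shell command to move; the robot and the scene stay as the last step left them, time stands still between calls to the robot, and variables do not carry over. Pictures are saved under pics/ and viewed, at most 10 in all, crops included, and the job is handed in when it is done.

```bash
ls; mkdir -p pics; python3 - <<'E'
from bench import env
import cv2,numpy as np
s=env.observe(); print(s["time_s"],s["tcp_pos"],s["eef_rot"],s["grip_width"])
im=env.capture("top"); cv2.imwrite("pics/top0.png",im[:,:,::-1])
for t in ["frame","shell_a","star_blue","star_maroon","bowl","glaze_jar","lilac_jar","cup","brush"]:
    for d in env.search_frame(t,"top"): print(t,np.round(d["location"],3),round(d["p"],2))
m=env.camera_model("top"); print(m)
E
```

```text
pics
0.0 [ 0.15701191 -0.65649125  0.40395875] [-1.79932084e+02 -8.19274536e-04  1.34513865e+01] 0.9973657102398694
shell_a [0.526 0.235 0.011] 0.73
shell_a [ 0.497 -0.081  0.009] 0.69
shell_a [0.407 0.146 0.007] 0.57
shell_a [0.439 0.221 0.014] 0.5
shell_a [0.542 0.327 0.011] 0.49
shell_a [0.492 0.086 0.011] 0.48
star_blue [0.526 0.233 0.013] 0.48
star_maroon [ 0.436 -0.462  0.017] 0.71
bowl [0.718 0.341 0.024] 0.97
glaze_jar [ 0.658 -0.193  0.083] 0.83
lilac_jar [ 0.58  -0.518  0.09 ] 0.78
cup [0.472 0.592 0.027] 0.83
brush [ 0.437 -0.461  0.018] 0.65
{'K': array([[500.99668472,   0.        , 325.38179575],
       [  0.        , 500.99668472, 241.33473205],
       [  0.        ,   0.        ,   1.        ]]), 'D': array([-0.14517816,  0.        ,  0.        ,  0.        ,  0.        ]), 'cam_to_world': array([[-0.01166223, -0.98851145,  0.15069539,  0.35279138],
       [-0.99971726,  0.01464967,  0.01872939,  0.00422646],
       [-0.02072185, -0.15043436, -0.98840281,  1.50373963],
       [ 0.        ,  0.        ,  0.        ,  1.        ]])}
```

View pics/top0.png

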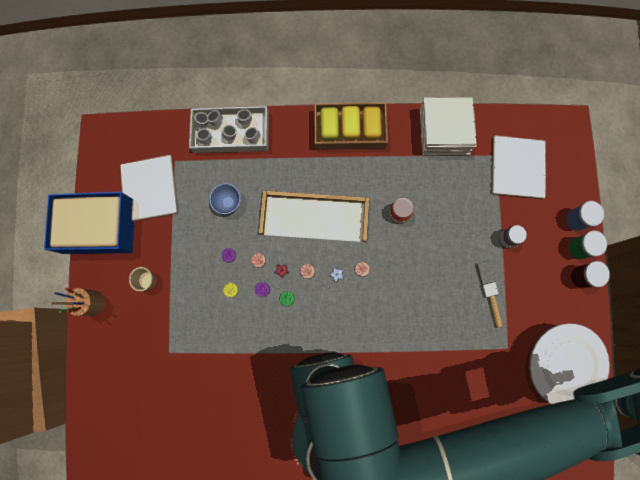

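The picture shows a row, left to right, of pink shells and stars in front of the frame. The candidates are:
- **Pink shells:** (258,260), (307,271) and (362,269). These are the ones I want.
- **Look-alike shells:** purple at (229,255) and (262,289), yellow at (231,290), green at (287,298).
- **Stars:** maroon at (281,270), blue at (336,274).

Next is one close crop and a precise measurement.

```bash
cat > h.py <<'E'
import cv2,numpy as np
from bench import env
def px2w(p,z,cam="top"):
    m=env.camera_model(cam); p=np.array(p,float).reshape(-1,1,2)
    u=cv2.undistortPoints(p,m["K"],m["D"]).reshape(-1,2)
    T=m["cam_to_world"]; d=np.c_[u,np.ones(len(u))]@T[:3,:3].T; o=T[:3,3]
    return o+d*((z-o[2])/d[:,2])[:,None]
def blobs(im,box,lo,hi,amin=30):
    x0,y0,x1,y1=box; h=cv2.cvtColor(im[y0:y1,x0:x1],cv2.COLOR_RGB2HSV)
    m=cv2.inRange(h,np.array(lo),np.array(hi)); n,_,st,c=cv2.connectedComponentsWithStats(m)
    return [(c[i]+[x0,y0],st[i,4]) for i in range(1,n) if st[i,4]>=amin]
E
python3 - <<'E'
from h import *
im=cv2.imread("pics/top0.png")[:,:,::-1].copy()
h=cv2.cvtColor(im,cv2.COLOR_RGB2HSV)
for p in [(258,260),(307,271),(362,269),(281,270),(336,274)]: print(p,h[p[1]-1:p[1]+2,p[0]-1:p[0]+2].reshape(-1,3).mean(0).round())
cv2.imwrite("pics/crop0.png",cv2.resize(im[180:310,215:415,::-1],None,fx=4,fy=4,interpolation=cv2.INTER_CUBIC))
E
```

```text
(258, 260) [  7. 107. 175.]
(307, 271) [  7. 105. 171.]
(362, 269) [  7. 105. 162.]
(281, 270) [ 60. 140. 100.]
(336, 274) [110.  55. 164.]
```

View pics/crop0.png

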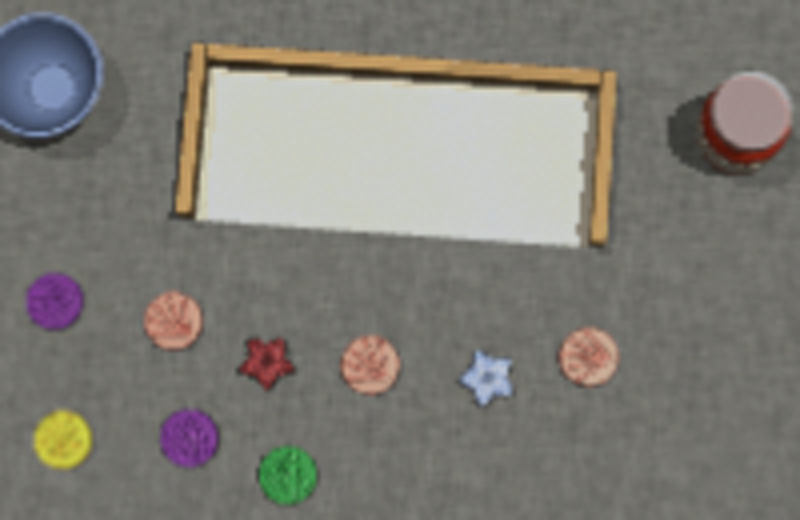

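The crop confirms the choice: three pink discs at crop (173,320), (370,364) and (588,356), with the maroon star (267,362) and blue star (487,377) between them. The frame's open front faces the robot.

```bash
python3 - <<'E'
from h import *
im=cv2.imread("pics/top0.png")[:,:,::-1].copy()
o=lambda l:np.array(l)/4+[215,180]
c=px2w(o([(194,44),(617,71),(606,244),(176,214)]),0.03); print(c.round(4)) # BL,BR,FR,FL
print("edges",np.linalg.norm(np.diff(c,axis=0),axis=1)) # expect 324,132?,324
f=px2w(o([(196,219),(590,245)]),0); print("front",f.round(4))
b=(c[1]-c[0]);yaw=np.arctan2(b[0],-b[1]); print("yaw",np.degrees(yaw), np.degrees(np.arctan2((c[2]-c[3])[0],-(c[2]-c[3])[1])))
X=np.array([np.cos(yaw),np.sin(yaw)]);Y=np.array([-X[1],X[0]])
C=c[:,:2].mean(0)-X*.006; print("centre",C)
for n,lo,hi in [("pink",(3,70,110),(15,160,255)),("blue",(100,30,110),(125,120,255)),("maroon",(170,100,60),(180,255,200)),("purple",(135,80,60),(160,255,255)),("green",(50,100,60),(75,255,255)),("yel",(22,120,100),(35,255,255))]:
    for q,a in blobs(im,(215,243,415,310),lo,hi,20):
        w=px2w([q],0.010)[0][:2]; d=w-C
        print(n,q.round(1),a,w.round(4),"frame",(d@X).round(4),(d@Y).round(4))
print("wrist cam", env.camera_model("wrist")["mount"].round(3))
E
```

```text
[[ 0.7351  0.2186  0.03  ]
 [ 0.7085 -0.1018  0.03  ]
 [ 0.5767 -0.0902  0.03  ]
 [ 0.6042  0.231   0.03  ]]
edges [0.32147594 0.13236495 0.32234719]
front [[ 0.6052  0.2202  0.    ]
 [ 0.5806 -0.0799  0.    ]]
yaw -4.746497794851186 -4.898433332190325
centre [0.650157   0.06491113]
pink [257.9 259.7] 165 [0.5274 0.2369] frame -0.1365 0.1612
pink [360.9 268.4] 138 [ 0.4972 -0.0727] frame -0.1411 -0.1498
pink [307.  270.8] 170 [0.4921 0.0885] frame -0.1595 0.0104
blue [336.6 273.9] 111 [4.816e-01 3.000e-04] frame -0.1626 -0.0784
purple [228.3 254.8] 154 [0.5436 0.3277] frame -0.1279 0.2531
purple [261.7 289.1] 163 [0.4388 0.2248] frame -0.2238 0.1418
green [286.4 298.4] 162 [0.4105 0.1506] frame -0.2459 0.0656
yel [230.3 289.5] 160 [0.4384 0.32  ] frame -0.2322 0.2367
wrist cam [[-0.    -0.953 -0.302  0.077]
 [ 1.    -0.     0.     0.   ]
 [-0.    -0.302  0.953  0.032]
 [ 0.     0.     0.     1.   ]]
```

```bash
cat >> h.py <<'E'
yawF=np.radians(-4.82); X=np.array([np.cos(yawF),np.sin(yawF)]); Y=np.array([-X[1],X[0]]); C=np.array([.651,.065])
def to_f(w): d=np.asarray(w)[:2]-C; return np.array([d@X,d@Y])
def to_w(f): return C+f[0]*X+f[1]*Y
def go(w,z,yaw=None):
    from scipy.spatial.transform import Rotation as R
    s=env.observe(); r=R.from_euler("xyz",s["eef_rot"],degrees=True)
    t=r.inv().apply(np.r_[w,z]-s["tcp_pos"])*1000
    v=np.zeros(3)
    if yaw is not None: v=(r.inv()*R.from_euler("xyz",[180,0,yaw],degrees=True)).as_rotvec(degrees=True)
    print("t",s["time_s"],"go",t.round(1),v.round(1),"dist",np.linalg.norm(t).round(1),"opening",round(float(s["grip_width"]),3))
def plan(shell_f,target_f,back=.042):
    s,t=np.array(shell_f),np.array(target_f); d=(t-s)/np.linalg.norm(t-s)
    yaw=np.degrees(np.arctan2(d[1],d[0])+yawF); w=to_w(s-back*d)
    print("yaw",yaw.round(1),"start",w.round(4),"tool travel",round((np.linalg.norm(t-s)+back-.029)*1000)); return w,yaw
E
python3 -m handwheel '28 -32 10 0 0 0;56 -64 20 0 0 0;84 -96 30 0 0 0;112 -128 40 0 0 0;140 -160 50 0 0 0' 0.28
python3 -m handwheel '28 -32 10 0 0 0;56 -64 20 0 0 0;84 -96 30 0 0 0;112 -128 40 0 0 0;140 -160 50 0 0 0'
python3 -m handwheel '28 -32 8 0 0 0;56 -64 16 0 0 -3;84 -96 24 0 0 -6;112 -128 32 0 0 -9;140 -156 40 0 0 -11'
python3 - <<'E'
from h import *
w,y=plan(to_f([.496,-.078]),(0,-.075)); go(w,.26,y)
im=env.capture("wrist"); cv2.imwrite("pics/wrist1.png",im[:,:,::-1])
E
```

```text
time_s: 1.0
tcp_pos: [0.2564, -0.4667, 0.3543]
eef_rot: [180.0, -0.0, 13.4]
wrist_force: [1.3, -0.1, 0.4]
grip_width: 0.281
grip_force: 0.0
time_s: 1.5
tcp_pos: [0.3552, -0.2785, 0.3046]
eef_rot: [180.0, -0.0, 13.4]
wrist_force: [0.7, 0.4, -0.4]
grip_width: 0.281
grip_force: 0.0
time_s: 2.0
tcp_pos: [0.4552, -0.0939, 0.2648]
eef_rot: [180.0, -0.0, 24.6]
wrist_force: [0.3, -0.7, 0.5]
grip_width: 0.283
grip_force: 0.0
yaw 24.7 start [ 0.4578 -0.0955] tool travel 177
t 2.0 go [1.7 2.6 4.8] [ 0.  -0.  -0.1] dist 5.7 opening 0.283
```

View pics/wrist1.png

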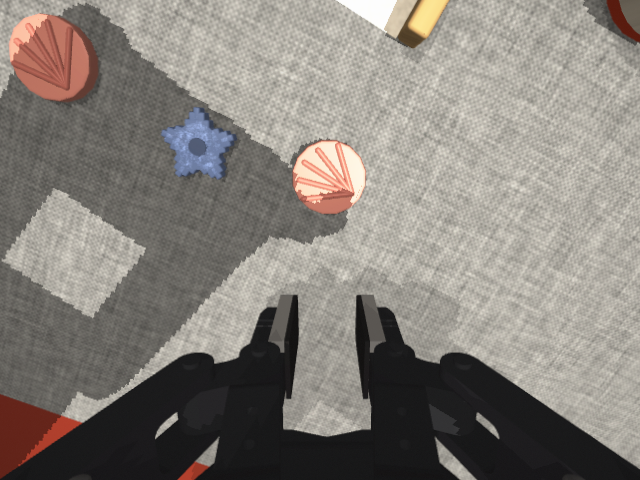

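The wrist view shows the right pink shell at (329,177), straight ahead of the fingers, whose midline is near x≈326. The blue star is at (198,146), well to the left. I'll check this with numbers.

```bash
cat >> h.py <<'E'
def wpx(p,z,s):
    from scipy.spatial.transform import Rotation as R
    m=env.camera_model("wrist"); T=np.eye(4); T[:3,:3]=R.from_euler("xyz",s["eef_rot"],degrees=True).as_matrix(); T[:3,3]=s["tcp_pos"]; T=T@m["mount"]
    u=cv2.undistortPoints(np.array(p,float).reshape(-1,1,2),m["K"],m["D"]).reshape(-1,2)
    d=np.c_[u,np.ones(len(u))]@T[:3,:3].T; o=T[:3,3]; return (o+d*((z-o[2])/d[:,2])[:,None])[:,:2]
E
python3 - <<'E'
from h import *
s=env.observe(); w=wpx([(329,177),(198,146),(53,58),(293,178),(365,178),(387,35)],.01,s); print(w.round(4)); 
for q in w: print(to_f(q).round(4))
w2,y=plan(to_f(w[0]),(0,-.075)); go(w2,.176,y)
E
```

```text
[[ 0.4991 -0.0725]
 [ 0.484   0.0022]
 [ 0.495   0.0877]
 [ 0.4899 -0.0538]
 [ 0.5073 -0.0916]
 [ 0.5788 -0.0689]]
[-0.1398 -0.1497]
[-0.1612 -0.0766]
[-0.1573  0.0095]
[-0.1506 -0.1319]
[-0.13   -0.1681]
[-0.0607 -0.1395]
yaw 23.3 start [ 0.4605 -0.0891] tool travel 172
t 2.05 go [ 4.   0.2 87.4] [-0.1 -0.1  1.5] dist 87.5 opening 0.279
```

```bash

python3 -m handwheel '1 0 25 0 0 0.5;2 0 50 0 0 0.5;2 0 70 0 0 0.5;2 0 80 0 0 0.5;2 0 86 0 0 0.5' | tail -5
python3 -m handwheel '6 0 0 0 0 0;14 0 0 0 0 0;22 0 0 0 0 0;32 0 0 0 0 0;44 0 0 0 0 0' | tail -5
python3 - <<'E'
from h import *
s=env.observe(); print(s["time_s"],s["tcp_pos"],s["wrist_force"])
im=env.capture("wrist"); cv2.imwrite("pics/wrist2.png",im[:,:,::-1])
E
```

```text
tcp_pos: [0.4565, -0.095, 0.1782]
eef_rot: [-180.0, 0.0, 24.0]
wrist_force: [0.7, -0.9, 0.5]
grip_width: 0.284
grip_force: 0.0
tcp_pos: [0.4978, -0.0767, 0.1791]
eef_rot: [180.0, -0.0, 24.0]
wrist_force: [-0.6, -1.2, 0.4]
grip_width: 0.28
grip_force: 0.4
3.05 [ 0.49775912 -0.07674314  0.17910654] [-0.60927106 -1.20135891  0.38150158]
```

View pics/wrist2.png

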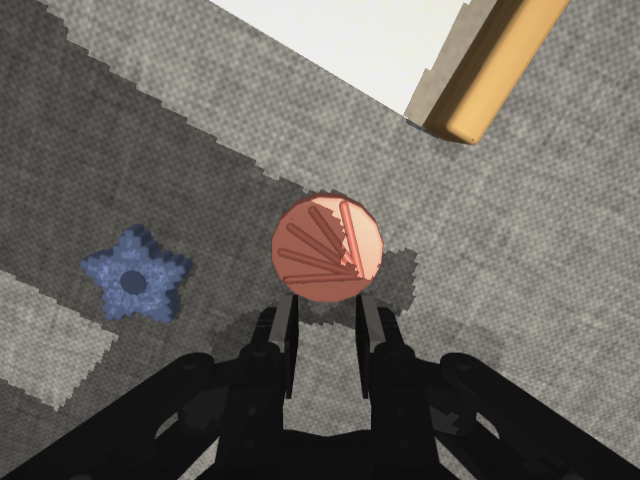

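The shell is cradled at (327,248), just ahead of the fingertips. The frame's right wall end is at (470,140). I'll bias the push to the left so the fingers clear it.

```bash

python3 -m handwheel '10 -2 1 0 0 0;22 -5 1 0 0 0;34 -8 1 0 0 0;46 -11 1 0 0 0;58 -14 1 0 0 0' | tail -5
python3 -m handwheel '14 -2 0 0 0 0;28 -3 0 0 0 0;42 -3 0 0 0 0;54 -3 0 0 0 0;64 -3 0 0 0 0' | tail -5
python3 -m handwheel '6 0 0 0 0 0;12 0 0 0 0 0;16 0 0 0 0 0;18 0 0 0 0 0;18 0 0 0 0 0' | tail -5
python3 - <<'E'
from h import *
s=env.observe(); print(s["time_s"],to_f(s["tcp_pos"]))
im=env.capture("wrist"); cv2.imwrite("pics/wrist3.png",im[:,:,::-1])
for q,a in blobs(im,(150,120,500,330),(0,70,60),(12,190,255),800): print(q,a,to_f(wpx([q],.01,s)[0]))
E
```

```text
tcp_pos: [0.545, -0.04, 0.1777]
eef_rot: [-180.0, 0.0, 24.0]
wrist_force: [-0.3, -0.4, 0.5]
grip_width: 0.28
grip_force: 0.2
tcp_pos: [0.6024, -0.0117, 0.1776]
eef_rot: [-180.0, 0.0, 24.0]
wrist_force: [-0.8, -0.1, 0.4]
grip_width: 0.285
grip_force: 0.3
tcp_pos: [0.6179, -0.0048, 0.1777]
eef_rot: [180.0, -0.0, 23.9]
wrist_force: [0.4, 0.4, 0.8]
grip_width: 0.279
grip_force: 0.0
4.6 [-0.02712673 -0.07231861]
[326.1464896  247.47271979] 9714 [ 0.0004728  -0.05708113]
```

View pics/wrist3.png

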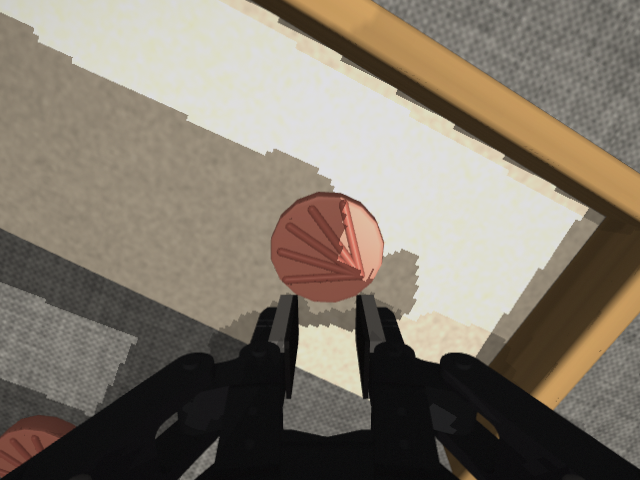

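The first shell is inside at (326,248), frame (0.000, −0.057). Next I back off, lift, and move behind the middle shell.

```bash

python3 -m handwheel '-8 0 0 0 0 0;-18 0 -8 0 0 0;-22 0 -30 0 0 0;-22 0 -60 0 0 0;-22 0 -85 0 0 0' | tail -5
python3 - <<'E'
from h import *
w,y=plan((-.1583,.010),(0.0,.022)); go(w,.26,y)
E
```

```text
tcp_pos: [0.5968, -0.0141, 0.2648]
eef_rot: [180.0, -0.0, 23.9]
wrist_force: [0.9, 0.0, 0.0]
grip_width: 0.281
grip_force: 0.0
yaw -0.5 start [0.4521 0.0886] tool travel 172
t 5.15 go [ -90.6 -152.6    4.7] [ 0.  -0.  24.4] dist 177.5 opening 0.281
```

```bash

python3 -m handwheel '-18 -30 0 0 0 5;-36 -61 0 0 0 10;-54 -92 0 0 0 15;-74 -122 0 0 0 20;-92 -152 0 0 0 24.4' | tail -5
python3 - <<'E'
from h import *
env.capture("wrist"); s=env.observe()
im=env.capture("wrist"); cv2.imwrite("pics/wrist4.png",im[:,:,::-1])
for q,a in blobs(im,(150,60,500,290),(0,70,60),(12,190,255),500):
    f=to_f(wpx([q],.01,s)[0]); print(q,a,f)
    w,y=plan(f,(0,.022)); go(w,.177,y)
E
```

```text
tcp_pos: [0.4499, 0.0879, 0.263]
eef_rot: [-180.0, -0.0, -0.7]
wrist_force: [0.2, -0.6, 0.0]
grip_width: 0.278
grip_force: 0.0
[327.00106838 176.46848291] 1872 [-0.15914621  0.01046293]
yaw -0.7 start [0.4513 0.0893] tool travel 173
t 5.75 go [ 2.3 -0.4 86.2] [-0.  -0.   0.2] dist 86.2 opening 0.283
```

View pics/wrist4.png

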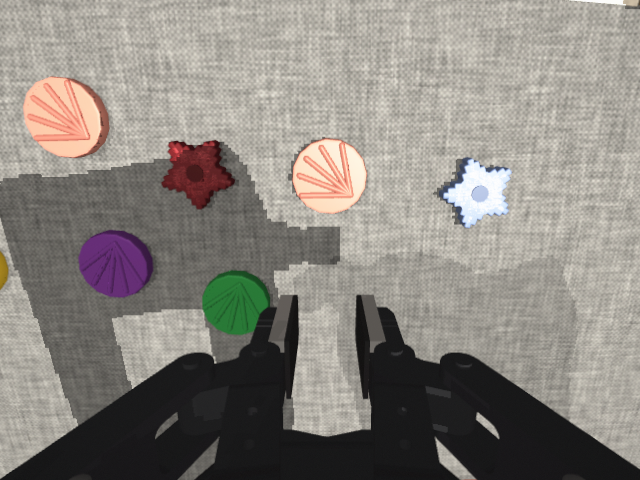

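The middle shell is at (329,176), straight ahead. The stars at (195,173) and (480,193) sit clear of the path, and the green look-alike at (236,302) is clear of the fingers.

```bash

python3 -m handwheel '1 0 25 0 0 0;2 0 50 0 0 0;2 0 70 0 0 0;2 0 80 0 0 0;2 0 86 0 0 0' | tail -5
python3 -m handwheel '6 0 0 0 0 0;14 0 0 0 0 0;22 0 0 0 0 0;32 0 0 0 0 0;44 0 0 0 0 0' | tail -5
python3 -m handwheel '12 0 0 0 0 0;25 0 0 0 0 0;38 0 0 0 0 0;51 0 0 0 0 0;64 0 0 0 0 0' | tail -5
python3 -m handwheel '13 0 0 0 0 0;26 0 0 0 0 0;38 0 0 0 0 0;48 0 0 0 0 0;56 0 0 0 0 0' | tail -5
python3 -m handwheel '4 0 0 0 0 0;7 0 0 0 0 0;9 0 0 0 0 0;9 0 0 0 0 0;9 0 0 0 0 0' | tail -5
python3 - <<'E'
from h import *
s=env.observe(); print(s["time_s"],to_f(s["tcp_pos"]))
im=env.capture("wrist"); cv2.imwrite("pics/wrist5.png",im[:,:,::-1])
for q,a in blobs(im,(150,120,640,330),(0,70,60),(12,190,255),800): print(q,a,to_f(wpx([q],.01,s)[0]))
E
```

```text
tcp_pos: [0.4538, 0.0874, 0.1764]
eef_rot: [180.0, 0.0, -0.4]
wrist_force: [0.2, 0.9, 0.4]
grip_width: 0.278
grip_force: 0.0
tcp_pos: [0.499, 0.0875, 0.177]
eef_rot: [-180.0, -0.0, -0.4]
wrist_force: [-0.8, 0.5, 0.4]
grip_width: 0.281
grip_force: 0.5
tcp_pos: [0.5631, 0.087, 0.1766]
eef_rot: [180.0, 0.0, -0.4]
wrist_force: [-0.1, -0.4, 0.5]
grip_width: 0.276
grip_force: 0.5
tcp_pos: [0.6188, 0.0866, 0.1766]
eef_rot: [-180.0, 0.0, -0.4]
wrist_force: [-1.4, 0.0, 0.5]
grip_width: 0.282
grip_force: 0.5
tcp_pos: [0.6268, 0.0865, 0.1767]
eef_rot: [-180.0, 0.0, -0.4]
wrist_force: [-0.6, 0.8, 0.3]
grip_width: 0.281
grip_force: 0.0
8.25 [-0.02594639  0.01937042]
[326.49472203 247.89484267] 9947 [0.00572007 0.02170085]
[526.7102585  273.27132099] 9826 [ 0.00131674 -0.05531967]
```

View pics/wrist5.png

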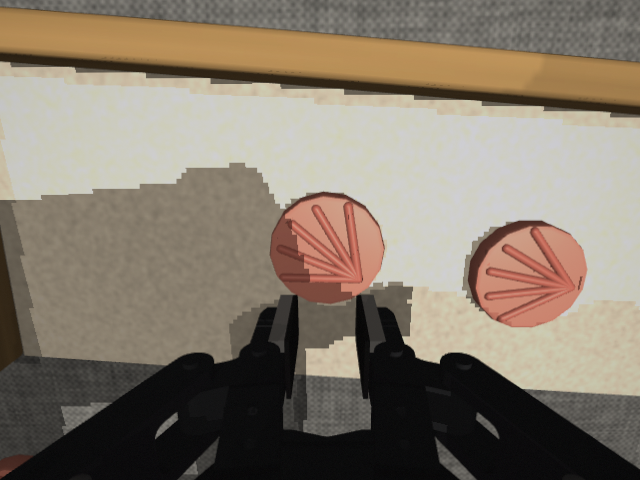

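Two shells are inside, at (327,248) and (527,273). Now the left shell.

```bash

python3 -m handwheel '-8 0 0 0 0 0;-18 0 -8 0 0 0;-22 0 -30 0 0 0;-22 0 -60 0 0 0;-22 0 -85 0 0 0' | tail -5
python3 - <<'E'
from h import *
w,y=plan(to_f([.5270,.2360]),(0.0,.098)); go(w,.26,y)
E
```

```text
tcp_pos: [0.604, 0.0867, 0.2638]
eef_rot: [-180.0, -0.0, -0.4]
wrist_force: [0.8, -0.1, 0.1]
grip_width: 0.279
grip_force: 0.0
yaw -29.0 start [0.4903 0.2564] tool travel 164
t 8.8 go [-115.  -168.8    3.7] [-0.  -0.  28.6] dist 204.3 opening 0.279
```

```bash

python3 -m handwheel '-23 -33 0 0 0 5;-46 -67 0 0 0 11;-70 -101 0 0 0 17;-93 -135 0 0 0 23;-115 -168 0 0 0 28.6' | tail -5
python3 - <<'E'
from h import *
env.capture("wrist"); s=env.observe()
im=env.capture("wrist"); cv2.imwrite("pics/wrist6.png",im[:,:,::-1])
print(s["joint_positions"])
for q,a in blobs(im,(150,60,500,290),(0,70,60),(12,190,255),500):
    f=to_f(wpx([q],.01,s)[0]); print(q,a,f)
    w,y=plan(f,(0,.098)); go(w,.177,y)
E
```

```text
tcp_pos: [0.4893, 0.2564, 0.2624]
eef_rot: [-180.0, -0.0, -29.3]
wrist_force: [0.6, -0.0, 0.5]
grip_width: 0.278
grip_force: 0.0
[ 2.54012038e+01 -4.40560147e+00  1.07251303e+02  1.10665462e-01
  7.71330354e+01  1.45052105e+02]
[462.39472565 157.41811995] 2351 [-0.16039076  0.08668669]
yaw -0.8 start [0.4565 0.1654] tool travel 174
t 9.4 go [17.2 96.6 85.3] [ -0.1   0.  -28.3] dist 130.0 opening 0.28
[325.73340832 174.40663667] 1778 [-0.13654732  0.16104982]
yaw -29.6 start [0.492  0.2577] tool travel 163
t 9.4 go [ 3.3 -1.3 85.4] [-0.1  0.   0.5] dist 85.5 opening 0.28
```

View pics/wrist6.png

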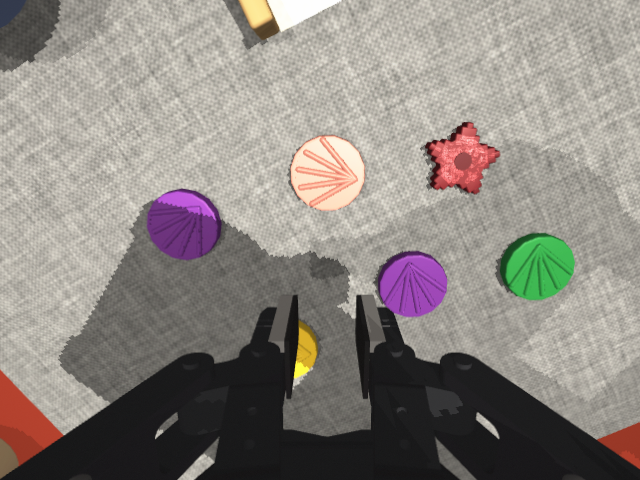

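The left pink shell is at (326,174). The wall end at (265,35) means a straight diagonal would run the fingers close to it. I'll push in two legs, a steeper diagonal and then straight in.

```bash
python3 - <<'E'
from h import *
f=np.array([-.1365,.161]); a=np.radians(-38)
w,y=plan(f,f+.08*np.array([np.cos(a),np.sin(a)])); go(w,.177,y)
E
```

```text
yaw -42.8 start [0.4977 0.2654] tool travel 93
t 9.4 go [  4.5 -10.9  85.4] [-0.1  0.  13.7] dist 86.2 opening 0.28
```

```bash

python3 -m handwheel '2 -6 0 0 0 7;4 -11 25 0 0 13.5;4 -11 55 0 0 13.5;4 -11 75 0 0 13.5;4 -11 85 0 0 13.5' | tail -5
python3 -m handwheel '6 0 0 0 0 0;14 0 0 0 0 0;22 0 0 0 0 0;30 1 0 0 0 0;38 2 0 0 0 0' | tail -5
python3 -m handwheel '12 2 0 0 0 0;24 4 0 0 0 0;36 6 0 0 0 0;46 8 0 0 0 0;50 8 0 0 0 0' | tail -5
python3 - <<'E'
from h import *
env.capture("wrist"); s=env.observe(); print(s["time_s"],to_f(s["tcp_pos"]))
im=env.capture("wrist"); cv2.imwrite("pics/wrist7.png",im[:,:,::-1])
for q,a in blobs(im,(150,120,640,330),(0,70,60),(12,190,255),800):
    f=to_f(wpx([q],.01,s)[0]); print(q,a,f); w,y=plan(f,(0,.10),.036); go(w,.177,y)
E
```

```text
tcp_pos: [0.4994, 0.2625, 0.1752]
eef_rot: [179.9, 0.0, -42.5]
wrist_force: [0.7, 0.4, 0.5]
grip_width: 0.28
grip_force: 0.0
tcp_pos: [0.5275, 0.2354, 0.1774]
eef_rot: [-179.9, -0.0, -42.6]
wrist_force: [-0.4, 1.2, 0.3]
grip_width: 0.283
grip_force: 0.4
tcp_pos: [0.5588, 0.1953, 0.1766]
eef_rot: [180.0, -0.0, -42.6]
wrist_force: [-0.3, -0.2, 0.7]
grip_width: 0.281
grip_force: 0.3
10.95 [-0.10277121  0.12221442]
[326.9931672  248.24708601] 9952 [-0.07784257  0.10249388]
yaw -6.7 start [0.5463 0.1778] tool travel 85
t 11.0 go [ 3.2 21.5 -0.4] [  0.    0.  -35.9] dist 21.8 opening 0.277
```

View pics/wrist7.png

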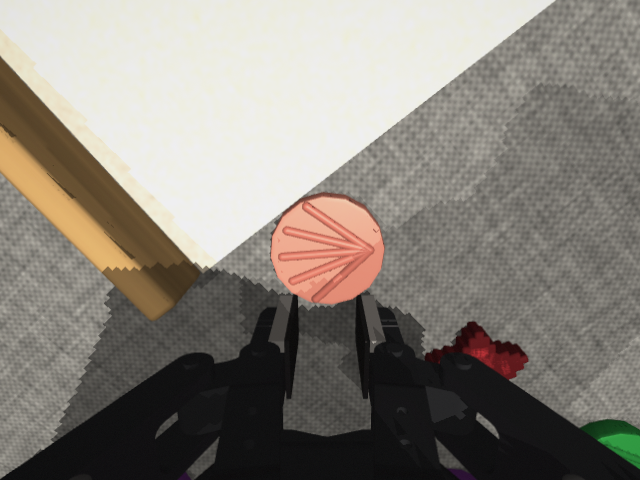

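The shell is cradled at (327,248), just before the open front. The star at (478,352) is clear. I'll lift, turn the tool straight, lower and push in.

```bash

python3 -m handwheel '-8 0 0 0 0 0;-10 0 -15 0 0 0;-8 5 -35 0 0 -5;-4 14 -45 0 0 -12;-1 20 -45 0 0 -20' | tail -5
python3 - <<'E'
from h import *
s=env.observe(); print(s["time_s"])
w,y=plan((-.078,.1025),(0,.10),.038); go(w,.177,y)
E
```

```text
tcp_pos: [0.5437, 0.1827, 0.2248]
eef_rot: [-179.9, -0.1, -22.2]
wrist_force: [0.5, 0.8, -0.7]
grip_width: 0.279
grip_force: 0.0
11.5
yaw -6.7 start [0.5441 0.1781] tool travel 87
t 11.5 go [ 2.   4.2 47.8] [ -0.1  -0.2 -15.5] dist 48.0 opening 0.279
```

```bash

python3 -m handwheel '1 2 0 0 0 -8;2 4 10 0 0 -15.5;2 4 30 0 0 -15.5;2 4 42 0 0 -15.5;2 4 46 0 0 -15.5' | tail -5
python3 -m handwheel '5 0 0 0 0 0;11 0 0 0 0 0;20 0 0 0 0 0;31 0 0 0 0 0;43 0 0 0 0 0' | tail -5
python3 -m handwheel '12 0 0 0 0 0;24 0 0 0 0 0;33 0 0 0 0 0;39 0 0 0 0 0;42 0 0 0 0 0' | tail -5
python3 -m handwheel '-8 0 0 0 0 0;-18 0 -8 0 0 0;-22 0 -30 0 0 0;-22 0 -60 0 0 0;-22 0 -100 0 0 0' | tail -5
python3 - <<'E'
from h import *
env.capture("wrist"); s=env.observe(); print(s["time_s"],to_f(s["tcp_pos"]))
im=env.capture("wrist"); 
for q,a in blobs(im,(0,0,640,330),(0,70,60),(12,190,255),500): print("wrist",q,a,to_f(wpx([q],.01,s)[0]))
E
```

```text
tcp_pos: [0.5437, 0.1781, 0.175]
eef_rot: [180.0, 0.1, -7.0]
wrist_force: [0.3, 0.6, -0.5]
grip_width: 0.28
grip_force: 0.0
tcp_pos: [0.5881, 0.1724, 0.1761]
eef_rot: [-180.0, -0.0, -7.1]
wrist_force: [0.1, -0.5, 0.8]
grip_width: 0.282
grip_force: 0.4
tcp_pos: [0.6291, 0.1673, 0.1756]
eef_rot: [180.0, 0.0, -7.1]
wrist_force: [-0.5, 1.3, 0.3]
grip_width: 0.278
grip_force: 0.4
tcp_pos: [0.6051, 0.1703, 0.276]
eef_rot: [180.0, 0.1, -7.0]
wrist_force: [0.4, -0.0, 0.8]
grip_width: 0.277
grip_force: 0.0
13.55 [-0.05342891  0.10140392]
wrist [448.0371049  153.13101237] 2183 [0.00315171 0.02401373]
wrist [575.88537761 154.78468131] 3734 [-0.00076062 -0.05614394]
wrist [325.13248 165.57792] 3125 [-0.00160366  0.10083378]
```

```bash

python3 -m handwheel '-10 0 -25 0 0 0;-20 0 -55 0 0 0;-35 0 -90 0 0 0;-50 0 -110 0 0 0;-60 0 -120 0 0 0' | tail -5
python3 - <<'E'
from h import *
env.capture("wrist"); s=env.observe()
im=env.capture("wrist"); cv2.imwrite("pics/wrist8.png",im[:,:,::-1])
E
```

```text
tcp_pos: [0.5455, 0.1776, 0.3982]
eef_rot: [-179.9, -0.2, -7.0]
wrist_force: [0.3, -0.4, -0.7]
grip_width: 0.282
grip_force: 0.0
```

View pics/wrist8.png

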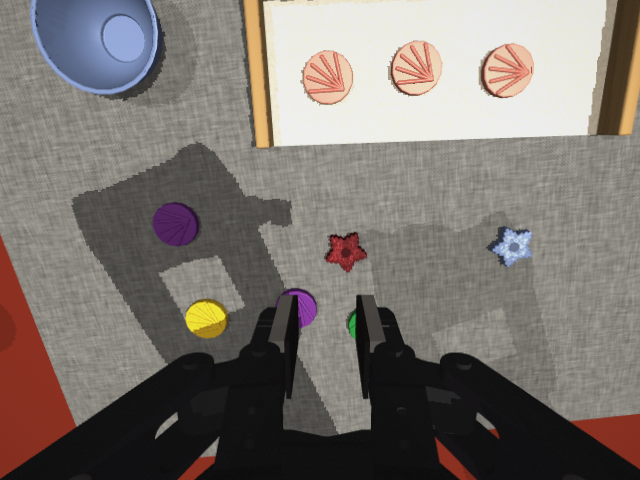

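All three pink shells lie flat inside the frame at (328,77), (416,68) and (508,70). The stars at (346,251) and (513,246) are undisturbed, and the arm is clear.

```bash
python3 -c "
from bench import env
print(env.hand_in())"
```

```text
the job is handed in; nothing more can be done
None
```

I swept all three pink shells flat into the frame and handed the job in after about 14 s. The last picture showed them well inside, with the stars in place and the arm clear; the judge's verdict was not shown.

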